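Put the gas containers away on their stands before soldering

ROBOT

A 6-joint arm with a two-finger parallel gripper is mounted at the origin on a cart in front of the work surface, level with it; the furniture and walls round the work are solid. World frame = base frame: x ahead of the robot, y to its left, z up, the work surface at z = 0. Lengths are in m, angles in degrees, forces in N, time in s.
With the tool pointing down it reaches from about 0.375 to 0.925 m from the base axis. Payload 5.7 kg.
Tool frame: the origin (TCP) lies at the very end of the fingers, on their centre line; the grasp point (between the pads) lies 19 mm behind it (tcp_to_grasp is the distance from the TCP to the grasp point, in m); z points along the fingers, y is the line along which they close (so a half turn about z gives the same grasp; the last joint's range is limited). The gripper opens to 88 mm and grips with 3 to 60 N. Pads are 20 mm wide; open, the fingers measure 115 mm over their backs; the gripper's body (75 mm by 178 mm) begins 61 mm behind the grasp point.
Start: joints at [63.764, 20.558, 86.54, -0, 72.909, -6.595], TCP at [0.202, 0.565, 0.223] pointing down, gripper open.
Joint ranges: [-170.27, 170.27], [-57.76, 135], [12.27, 136.19], [-55.21, 235.2], [11.17, 155.16], [-170.74, 170.74]. Speed limits (degrees/s): [136.94, 136.94, 180, 180, 180, 180].

INTERFACE

Orientations are given as a 3x3 rotation matrix whose columns are the frame's x, y, z axes.
In Python, from rig import get_state, get_image, get_calibration, close_job, silhouettes, tcp_to_grasp gives the robot as it stands. The module is installed in compiled form; this text tells all that it offers.
- The arm moves only by the tool servo_tool, never from a script. Its argument "targets" is a list of rows, each an object with "travel": the shift along the tool's x, y, z in cm, a list of three; "turn": the turn, a rotation vector about the tool's x, y, z in degrees, a list of three. In form: [{"travel": [dx, dy, dz], "turn": [wx, wy, wz]}, ...]. A call has 1 to 20 rows; each row is the pose to reach, as a shift and turn from the pose commanded when the call began, along the tool's axes at that moment; what a row does not reach only later rows make up. A row lasts 1/12 s, in which the tool goes at most 41.7 mm and 7.16 degrees, less where a joint would pass 70% of its speed; a pose out of reach is approached as far as the arm can. A call with a gripper value outside its range is refused whole. "claw" is the finger opening in cm, from 0 to 8.78, set as the call begins (left out, the last holds). The fingers move at their own pace and stop on an object; the grip force is fixed at half the most. Time passes only in rows, so rows that repeat a pose let the fingers close. It gives the time, the measured TCP pose, the force, the opening and the grip force at its end, in the units of the state.
- get_state(): the state, without advancing time (a new reading comes with each control period).
- get_image(name): name is "scene" or "top" or "wrist"; returns (picture, depth): 420x560x3 uint8, blue, green, red; 420x560 float32, m along the optical axis (not along the pixel's ray), 0 where there is no reading.
- get_calibration(name): a dict with "camera_matrix" (3x3 intrinsics, pixels), "pose" (4x4, takes a point from camera to world coordinates). Camera axes: x right, y up, looking along -z (the intrinsics and any distortion apply to the point x, -y, -z); pixel columns grow to the right and rows downward; lengths in m; the calibration is good to about 2 mm. The wrist camera is an equidistant fisheye: a pixel r from the principal point sees the ray r / f radians off the axis. A picture is of the moment at which its call begins: read the wrist's pose just before it. get_calibration takes no time and is no camera call; for the wrist camera it gives the pose at the moment of the call.
- close_job(): hands the job in; it is judged then, once.
Trained networks look in the newest picture that a camera, given by its name, has taken for a name from the list of things; names that differ only in an ending like _2 or _b are one class to them, and where a whole thing is asked for, a point or a joint stands for the part that bears it (a point fixed in the world has none). Each returns a list of dicts, best first, with "confidence" (0 to 1); they miss things now and then, are a little off and sometimes report something else, mostly with a low value. They report only what shows in the picture. A call takes as long as a camera call. They do not tell look-alikes from the thing itself.
- silhouettes(camera, name): "mask" (420x560 bool, what is visible of it) and "extent" ([centre column, centre row, width, height] in pixels, round what is visible of it).
The state is a dict: "time_s": time; "q": joint angles; "qvel": joint speeds; "tau": joint torques, N m; "tool_pos": TCP position; "tcp_rot": TCP orientation; "force": force on the tool from outside, world axes, zero at the start; "ft_torque": the same for the moment, N m; "gripper_width": finger opening in m; "grasp_force": force on a finger pad.
Only numpy, scipy, OpenCV 4.12 (cv2) and the standard library are available. Lean on these libraries where they do the work, as an engineer would, in place of code of your own. Each camera call takes 0.05 s, during which the arm holds its last target. There are 200 camera calls.

TASK

Soldering is about to start, so put away the three things that hold gas: stand the blue spray bottle in the blue round stand, stand the small red hand torch in the red round stand, and lay the pocket lighter flat and lengthwise between the end stops of the yellow tray (either way round). Each must rest on the floor of its own stand, inside the rim; set them down rather than drop them, knock nothing over, and leave the water jar, the red tin and the copper dish where they are.

Things in the scene. Friction and masses are not known exactly. Their poses are not given: they have to be found in the camera images.
- blue_bottle: Blue spray bottle with a black cap, standing upright, loose, about 0.33 kg. Round body 69 mm in diameter up to 0.13 m; the cap is 47 mm in diameter, from 157 to 198 mm above the underside, and is fixed on tight, so the bottle can be lifted by it. Origin: centre of the underside; z up.
- butane_torch: Small red hand torch with a black head and silver nozzle, upright, loose, 0.24 kg, 131 mm high. Round black foot 62 mm across, 14 mm thick; red body 36 mm across, 14 to 92 mm up: both on the axis y = +12 mm, x = 0. Head 91 to 130 mm up, 24 mm wide (x), from y = -8 to +28 mm: grip it across x. Nozzle to -y, end at y = -43 mm. Nothing on it moves. Origin at underside height; z up.
- lighter: Light-blue pocket gas lighter lying flat, loose, about 0.02 kg, 24 mm wide (x), 80 mm long (y), 12 mm thick; the silver end with the red key is at -y. Origin: centre of the underside; z up.
- water_jar: Clear glass jar of water, 76 mm in diameter, 99 mm high, loose; holds no gas, leave it where it is. Origin: centre of the underside; z up.
- red_tin: Red tin of flux paste with a white lid, 45 mm in diameter, 50 mm high, loose; holds no gas, leave it where it is. Origin: centre of the underside; z up.
- solder_dish: Copper dish of solder scraps on a small foot, 73 mm in diameter, 24 mm high, loose; leave it where it is. Origin: centre of the underside; z up.
- blue_stand: Blue round stand for the bottle, screwed to the table: inside diameter 88 mm, rim 10 mm high and 3 mm thick, painted floor 4 mm above the table; two lugs at +y and -y, 62 mm out. Origin: centre of its underside; z up.
- red_stand: Red round stand for the torch, screwed to the table: inside diameter 82 mm, rim 10 mm high and 3 mm thick, painted floor 4 mm above the table; two lugs at +y and -y, 59 mm out. Origin: centre of its underside; z up.
- yellow_tray: Yellow oblong tray for the lighter, screwed to the table: painted floor 4 mm above the table, 48 mm wide (x), 100 mm long (y) between two end stops 10 mm high and 3 mm thick at +y and -y; the long sides are open, so fingers may straddle the lighter. Two lugs beyond the stops, to 68 mm out. Origin: centre of its underside; z up.
Not all that is in view belongs to the job. Of the things that look like the lighter, take the one that is farthest to the robot's left at the start.

How it is judged (in metres and radians):
At the end, for the whole second after the job is handed in: Bottle in the blue and torch in the red stand: upright within 0.06 rad, on the floor, inside the rim. Lighter flat on the yellow tray between the stops, within 14 mm of its centre along x and y and 0.2 rad of its length. All released and at rest (horizontal distance between blue_bottle and blue_stand below 0.013 m and angle between each of blue_bottle, butane_torch's own z axis and vertical below 0.06 rad and z of blue_bottle in the frame of blue_stand between 0.001 and 0.0075 m and contact force between each of blue_bottle, butane_torch, lighter and the fingers below 0.05 N and linear speed of each of blue_bottle, butane_torch, lighter below 0.02 m/s and angular speed of each of blue_bottle, butane_torch, lighter below 0.2 rad/s and horizontal distance between butane_torch and red_stand below 0.025 m and z of butane_torch in the frame of red_stand between 0.001 and 0.0075 m and x of lighter in the frame of yellow_tray between -0.014 and 0.014 m and y of lighter in the frame of yellow_tray between -0.014 and 0.014 m and angle between the y axis of lighter and the y axis of yellow_tray, either way round below 0.2 rad and angle between lighter's own z axis and vertical below 0.1 rad and z of lighter in the frame of yellow_tray between 0.001 and 0.0075 m); the robot touches nothing.
It fails at once if the water jar, the red tin or the copper dish is shifted by more than 25 mm or knocked over (distance of any of water_jar, red_tin, solder_dish from where it was at the start of the episode above 0.025 m or angle between any of water_jar, red_tin, solder_dish's own z axis and vertical above 0.4 rad).
It fails at once if the blue bottle or the red torch is knocked over (angle between any of blue_bottle, butane_torch's own z axis and vertical above 0.7 rad).
It fails at once if the bottle, the torch or the lighter is dropped (falls freely, faster than 0.75 m/s) ((linear speed of blue_bottle above 0.75 m/s and contact force between blue_bottle and anything else below 0.02 N) or (linear speed of butane_torch above 0.75 m/s and contact force between butane_torch and anything else below 0.02 N) or (linear speed of lighter above 0.75 m/s and contact force between lighter and anything else below 0.02 N)).
It also fails if it takes over 88 s, if anything falls off the work surface, if the arm or the gripper's body presses on something with over 40 N, if the wrist force passes 120 N, or if a joint passes its speed limit or range.

## Working session

There is one attempt and no reset: what is moved stays moved. The work goes in short steps, Python scripts to look and compute and a tool call to move; the robot and the scene stay as the last step left them, time stands still between calls to the robot, and variables do not carry over. Pictures are saved under pics/ and viewed, at most 14 in all, crops included, and the job is handed in when it is done.

Besides the shell and the picture viewer there is one more tool, called after ">>>" as name(argument=value, ...), one argument or row to a line, values as JSON. servo_tool: Moves the arm, as the interface text tells. Its arguments: {"type":"object","properties":{"targets":{"type":"array","items":{"type":"object","properties":{"travel":{"type":"array","items":{"type":"number"}},"turn":{"type":"array","items":{"type":"number"}}}}},"claw":{"type":"number"}},"required":["targets"]}

```bash
mkdir -p pics
cat > h.py <<'E'
import numpy as np, cv2
from rig import *
def cloud(name):
    cal=get_calibration(name); im,d=get_image(name)
    K=np.array(cal["camera_matrix"]);T=np.array(cal["pose"])
    v,u=np.mgrid[0:420,0:560].astype(float)
    if name!="wrist":
        X=(u-K[0,2])/K[0,0]*d; Y=(v-K[1,2])/K[1,1]*d
    else:
        a=(u-K[0,2])/K[0,0]; b=(v-K[1,2])/K[1,1]; r=np.hypot(a,b)+1e-9
        X=a/r*np.tan(r)*d; Y=b/r*np.tan(r)*d
    P=np.stack([X,-Y,-d],-1)@T[:3,:3].T+T[:3,3]
    P[d==0]=np.nan
    return im,d,P
NAMES="blue_bottle butane_torch lighter water_jar red_tin solder_dish blue_stand red_stand yellow_tray".split()
def report(cam,P,names=NAMES):
    for n in names:
        for s in silhouettes(cam,n):
            m=s["mask"]&np.isfinite(P[...,2])
            if s["confidence"]<.2 or m.sum()<5: continue
            q=P[m]; lo,hi=np.percentile(q,[2,98],0)
            print(cam,n,round(s["confidence"],2),np.round(s["extent"]).astype(int),"med",np.median(q,0).round(3),"lo",lo.round(3),"hi",hi.round(3))
E
python3 - <<'E'
from h import *
ims=[]
for c in ("scene","top"):
    im,d,P=cloud(c); cv2.imwrite(f"pics/{c}0.png",im); report(c,P)
    print(c,np.round(get_calibration(c)["pose"],3).tolist())
s=get_state(); print(s)
print(tcp_to_grasp)
E
```

```text
scene blue_bottle 0.55 [243 178  24  82] med [0.591 0.092 0.104] lo [0.577 0.055 0.007] hi [0.626 0.11  0.195]
scene butane_torch 0.83 [235 257  35  78] med [0.365 0.29  0.054] lo [0.348 0.256 0.002] hi [0.404 0.309 0.127]
scene lighter 0.86 [310 258  36  12] med [0.355 0.1   0.009] lo [0.333 0.069 0.   ] hi [0.377 0.129 0.012]
scene lighter 0.7 [205 241  23  19] med [0.551 0.229 0.009] lo [ 0.523  0.216 -0.001] hi [0.594 0.238 0.012]
scene red_tin 0.91 [285 230  22  30] med [0.45  0.086 0.033] lo [0.438 0.057 0.001] hi [0.479 0.098 0.05 ]
scene solder_dish 0.54 [283 193  30  20] med [ 0.632 -0.074  0.016] lo [ 0.599 -0.139 -0.003] hi [ 0.688 -0.038  0.022]
scene blue_stand 0.8 [409 198  40  15] med [ 0.406 -0.328  0.002] lo [ 0.359 -0.375 -0.002] hi [ 0.448 -0.276  0.009]
scene red_stand 0.72 [345 220  27  22] med [ 0.438 -0.112  0.003] lo [ 0.397 -0.154 -0.001] hi [ 0.48  -0.067  0.009]
scene yellow_tray 0.76 [341 186  49   8] med [ 0.573 -0.249  0.002] lo [ 0.533 -0.303 -0.002] hi [ 0.621 -0.199  0.007]
scene [[-0.675, 0.326, -0.662, -0.341], [-0.737, -0.283, 0.613, 0.827], [0.013
[... 1377 characters left out ...]
      7.29091234e+01, -6.59360090e+00]), 'qvel': array([ 0.02026855, -0.00683934,  0.06601175,  0.03300665,  0.03406926,
       -0.01998452]), 'tau': array([-1.03096612e-03, -5.15333140e+01, -2.71132743e+01,  6.75022742e-02,
        2.45033222e-02, -5.22894129e-05]), 'tool_pos': array([0.20166012, 0.5650568 , 0.22264611]), 'tcp_rot': array([[-9.41815494e-01,  3.36130294e-01, -2.95087406e-05],
       [ 3.36130295e-01,  9.41815491e-01, -6.96698456e-05],
       [ 4.37364337e-06, -7.55349217e-05, -9.99999997e-01]]), 'force': array([-0.0354329 ,  0.08046251,  0.08930223]), 'ft_torque': array([ 0.03042632, -0.0548299 ,  0.06500594]), 'grasp_force': 0.0, 'gripper_width': 0.08787196542266906}
0.0187
```

View pics/top0.png

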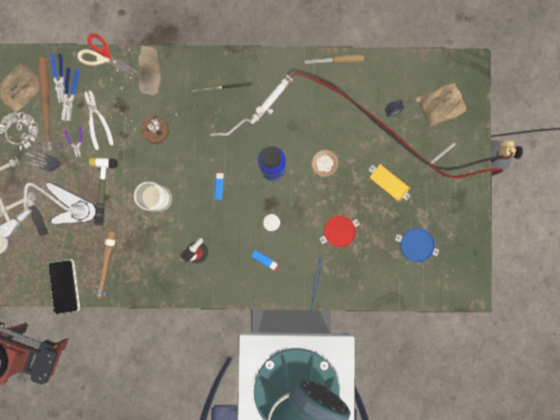

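View pics/scene0.png

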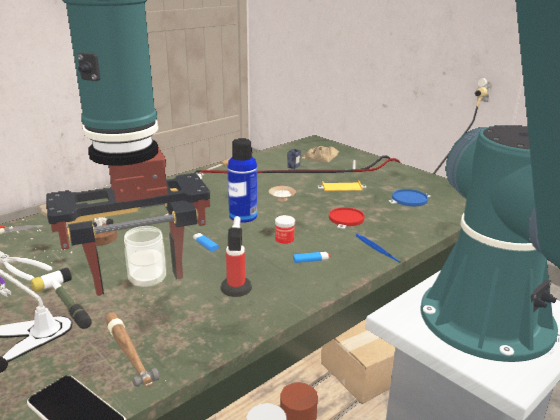

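In the top picture, the lighter-like things are the light-blue lighter at (218,186) and the one at (265,259). The dark-blue plier handles and the pen at (317,283) are not lighters. I take (218,186), which is farthest left. The bottle at (273,163) and the torch at (194,250) have no look-alikes. The red tin is at (272,223) with its white lid, the dish at (324,163), and the tray and stands at (389,182), (340,232) and (416,245).

```bash
cat > m.py <<'E'
from h import *
def circ(xy):
    (c,r)=cv2.minEnclosingCircle(xy.astype(np.float32)*1000); return np.round(c,1),round(r,1)
def rect(xy):
    c,s,a=cv2.minAreaRect(xy.astype(np.float32)*1000); b=cv2.boxPoints((c,s,a))
    e=[b[1]-b[0],b[2]-b[1]]; l=max(e,key=np.linalg.norm)
    return np.round(c,1),np.round(s,1),"long axis deg",round(np.degrees(np.arctan2(l[1],l[0]))%180,1)
def pts(cam,n,P,zmin,zmax,k=0):
    m=silhouettes(cam,n)[k]["mask"]; q=P[m]; return q[(q[:,2]>zmin)&(q[:,2]<zmax)]
E
python3 - <<'E'
from m import *
im,d,P=cloud("top")
q=pts("top","blue_bottle",P,.185,.21); print("cap",circ(q[:,:2]),q[:,:2].mean(0),len(q))
q=pts("top","butane_torch",P,.1,.14); print("head",rect(q[:,:2]),q[:,:2].mean(0),len(q))
q=pts("top","butane_torch",P,-.01,.02); print("foot",circ(q[:,:2]),len(q))
q=pts("top","lighter",P,.005,.02); print("lighter",rect(q[:,:2]),q[:,:2].mean(0),len(q))
hsv=cv2.cvtColor(im,cv2.COLOR_BGR2HSV)
for n,lo,hi in(("blue",(100,150,80),(120,255,255)),("red",(0,150,80),(5,255,255)),("yel",(15,150,100),(32,255,255))):
    u,v={"blue":(416,245),"red":(340,232),"yel":(389,182)}[n]
    m=cv2.inRange(hsv,lo,hi)>0; 
    if n=="red": m|=cv2.inRange(hsv,(174,150,80),(180,255,255))>0
    w=np.zeros_like(m); w[v-25:v+25,u-25:u+25]=1; m&=w
    q=P[m]; q=q[np.isfinite(q[:,2])]; print(n,circ(q[:,:2]),rect(q[:,:2]),len(q))
cv2.imwrite("pics/crop.png",cv2.resize(im[120:280,140:300],(640,640)[:2],interpolation=cv2.INTER_CUBIC)[:600])
E
```

```text
cap (array([612.6,  73.5]), 22.9) [0.61139757 0.07294579] 309
head (array([391.5, 266.6]), array([23.6, 67.3]), 'long axis deg', np.float32(139.9)) [0.38746195 0.26831944] 212
foot (array([378.8, 284.7]), 35.6) 191
lighter (array([356.8,  91.8]), array([75.2, 20.7]), 'long axis deg', np.float32(56.1)) [0.35924487 0.09349617] 182
blue (array([ 404.6, -330.3]), 42.5) (array([ 407.5, -332.7]), array([81.5, 71.3]), 'long axis deg', np.float32(53.1)) 124
red (array([ 438.9, -114.6]), 43.1) (array([ 439. , -114.2]), array([85.1, 81.6]), 'long axis deg', np.float32(26.1)) 739
yel (array([ 577.8, -251.5]), 56.3) (array([ 577.5, -252.1]), array([105.4,  48.3]), 'long axis deg', np.float32(52.1)) 637
```

View pics/crop.png

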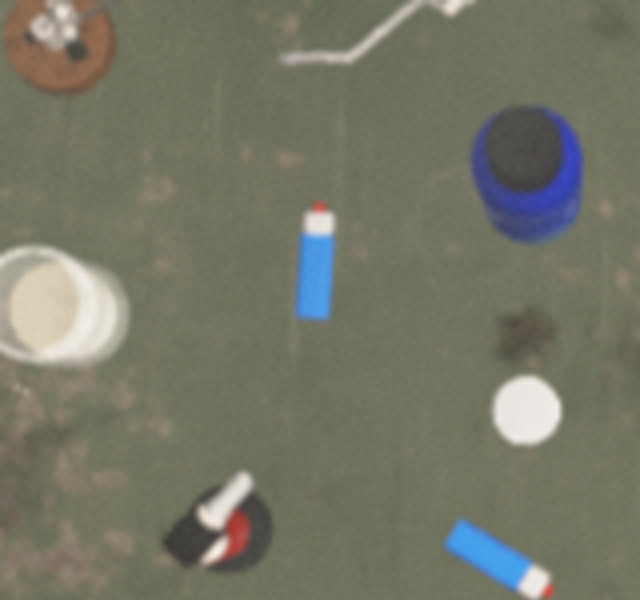

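The crop shows the chosen lighter at (315,262) with its silver end up. The decoy is lower right, the torch nozzle points up and right, and the bottle cap is at (525,148). I'll take the bottle first.

```bash
cat > go.py <<'E'
import sys
from h import *
# usage: go.py x y z [yaw of tool y, deg, mod 180]   (mm)
def go(x,y,z,yaw=None):
    s=get_state(); R=np.array(s["tcp_rot"]); p=np.array(s["tool_pos"])
    t=R.T@(np.array([x,y,z])/1000-p)*100
    y0=np.degrees(np.arctan2(R[1,1],R[0,1])); w=0
    if yaw is not None: w=-((yaw-y0+90)%180-90)
    print("t",round(s["time_s"],2),"travel",t.round(2),"turnz",round(w,1),"yaw",round(y0,1),"tilt",np.round(R[:,2],4),"q",np.round(s["q"]),"rows",np.ceil(max(np.linalg.norm(t)/4.17,abs(w)/7.16)))
if __name__=="__main__": go(*map(float,sys.argv[1:]))
E
python3 go.py 612.6 73.5 265
```

```text
t 1.25 travel [-55.23 -32.48  -4.24] turnz 0 yaw 70.4 tilt [-1.e-04 -1.e-04 -1.e+00] q [64. 21. 87.  0. 73. -7.] rows 16.0
```

>>> servo_tool(
  targets=[
    {"travel": [0, 0, -4.2]},
    {"travel": [-55.2, -32.5, -4.2]},
    {"travel": [-55.2, -32.5, -4.2]},
    {"travel": [-55.2, -32.5, -4.2]},
    {"travel": [-55.2, -32.5, -4.2]},
    {"travel": [-55.2, -32.5, -4.2]},
    {"travel": [-55.2, -32.5, -4.2]},
    {"travel": [-55.2, -32.5, -4.2]},
    {"travel": [-55.2, -32.5, -4.2]},
    {"travel": [-55.2, -32.5, -4.2]},
    {"travel": [-55.2, -32.5, -4.2]},
    {"travel": [-55.2, -32.5, -4.2]},
    {"travel": [-55.2, -32.5, -4.2]},
    {"travel": [-55.2, -32.5, -4.2]},
    {"travel": [-55.2, -32.5, -4.2]},
    {"travel": [-55.2, -32.5, -4.2]},
    {"travel": [-55.2, -32.5, -4.2]},
    {"travel": [-55.2, -32.5, -4.2]},
    {"travel": [-55.2, -32.5, -4.2]},
  ],
  claw=8.78,
)

```text
invalid input
```

Run:
```python
from m import *
from go import go
im,d,P=cloud("wrist"); cv2.imwrite("pics/w1.png",im); report("wrist",P)
go(612.6,73.5,159)
```

```text
wrist water_jar 0.93 [236 387  32  13] med [0.491 0.397 0.019] lo [0.486 0.369 0.005] hi [0.5   0.417 0.034]
t 1.75 travel [-55.22 -32.48   6.37] turnz 0 yaw 70.4 tilt [-0.e+00 -1.e-04 -1.e+00] q [64. 21. 87.  0. 73. -7.] rows 16.0
```

View pics/w1.png

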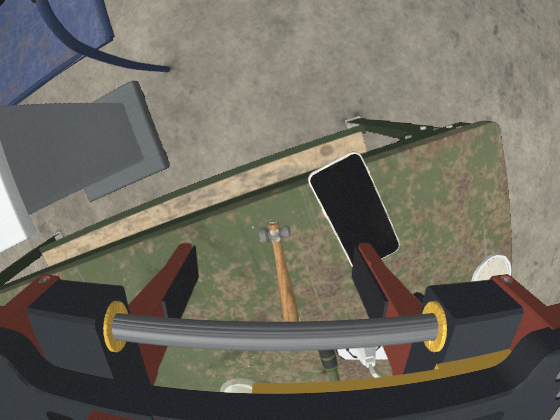

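The wrist picture shows the arm still at its start (phone at (355,210)). The call was refused because each row needs "turn" too.

>>> servo_tool(
  targets=[
    {"travel": [0, 0, -4.2], "turn": [0, 0, 0]},
    {"travel": [-55.2, -32.5, -4.2], "turn": [0, 0, 0]},
    {"travel": [-55.2, -32.5, -4.2], "turn": [0, 0, 0]},
    {"travel": [-55.2, -32.5, -4.2], "turn": [0, 0, 0]},
    {"travel": [-55.2, -32.5, -4.2], "turn": [0, 0, 0]},
    {"travel": [-55.2, -32.5, -4.2], "turn": [0, 0, 0]},
    {"travel": [-55.2, -32.5, -4.2], "turn": [0, 0, 0]},
    {"travel": [-55.2, -32.5, -4.2], "turn": [0, 0, 0]},
    {"travel": [-55.2, -32.5, -4.2], "turn": [0, 0, 0]},
    {"travel": [-55.2, -32.5, -4.2], "turn": [0, 0, 0]},
    {"travel": [-55.2, -32.5, -4.2], "turn": [0, 0, 0]},
    {"travel": [-55.2, -32.5, -4.2], "turn": [0, 0, 0]},
    {"travel": [-55.2, -32.5, -4.2], "turn": [0, 0, 0]},
    {"travel": [-55.2, -32.5, -4.2], "turn": [0, 0, 0]},
    {"travel": [-55.2, -32.5, -4.2], "turn": [0, 0, 0]},
    {"travel": [-55.2, -32.5, -4.2], "turn": [0, 0, 0]},
    {"travel": [-55.2, -32.5, -4.2], "turn": [0, 0, 0]},
    {"travel": [-55.2, -32.5, -4.2], "turn": [0, 0, 0]},
    {"travel": [-55.2, -32.5, -4.2], "turn": [0, 0, 0]},
    {"travel": [-55.2, -32.5, -4.2], "turn": [0, 0, 0]},
  ],
  claw=8.78,
)

```text
time_s: 3.42
tool_pos: [0.6112, 0.0746, 0.2644]
tcp_rot: [[-0.942, 0.336, -0.001], [0.336, 0.942, 0.001], [0.002, 0.0, -1.0]]
force: [0.6, 0.3, 0.3]
gripper_width: 0.0876
grasp_force: 0.0
```

Run:
```python
from m import *
from go import go
im,d,P=cloud("wrist"); cv2.imwrite("pics/w2.png",im); report("wrist",P,["lighter","butane_torch","blue_bottle"])
for s in silhouettes("wrist","blue_bottle")[:1]:
    q=P[s["mask"]]; q=q[(q[:,2]>.19)&(q[:,2]<.205)]; print(circ(q[:,:2]) if len(q) else 0,len(q))
go(612.6,73.5,159)
```

```text
wrist lighter 0.91 [367 109  27  62] med [0.562 0.22  0.011] lo [0.527 0.21  0.001] hi [0.599 0.233 0.013]
wrist lighter 0.68 [231   2  35   4] med [0.378 0.106 0.009] lo [ 0.366  0.084 -0.   ] hi [0.385 0.119 0.012]
wrist butane_torch 0.44 [368 106  26  59] med [0.561 0.22  0.012] lo [0.526 0.21  0.005] hi [0.599 0.233 0.014]
wrist blue_bottle 0.83 [273 198  72 105] med [0.599 0.076 0.182] lo [0.578 0.045 0.039] hi [0.629 0.103 0.199]
wrist blue_bottle 0.51 [231  65  40  41] med [0.464 0.074 0.05 ] lo [0.442 0.053 0.012] hi [0.482 0.093 0.052]
(array([611.8,  72. ]), 22.8) 2641
t 3.67 travel [-0.13 -0.08 10.59] turnz 0 yaw 70.5 tilt [ 0.e+00  1.e-04 -1.e+00] q [  1.  20.  81.   0.  79. -70.] rows 3.0
```

View pics/w2.png

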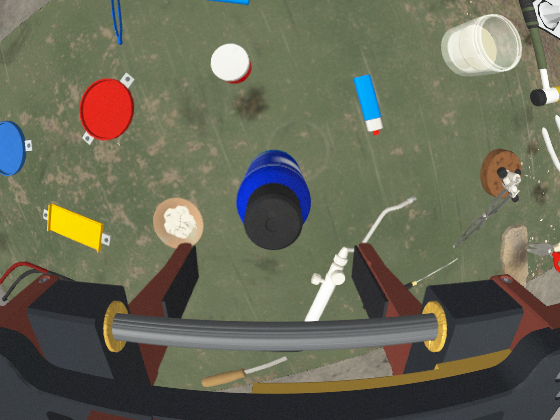

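The picture shows the bottle cap at (273,218) between the fingers, with the lighter at (367,105), the tin at (231,63) and the dish at (178,222), all clear. I'll descend and grip.

>>> servo_tool(
  targets=[
    {"travel": [-0.1, -0.1, 3], "turn": [0, 0, 0]},
    {"travel": [-0.1, -0.1, 6], "turn": [0, 0, 0]},
    {"travel": [-0.1, -0.1, 8.5], "turn": [0, 0, 0]},
    {"travel": [-0.1, -0.1, 10], "turn": [0, 0, 0]},
    {"travel": [-0.1, -0.1, 10.6], "turn": [0, 0, 0]},
    {"travel": [-0.1, -0.1, 10.6], "turn": [0, 0, 0]},
    {"travel": [-0.1, -0.1, 10.6], "turn": [0, 0, 0]},
  ],
)

```text
time_s: 4.25
tool_pos: [0.6132, 0.0725, 0.1593]
tcp_rot: [[-0.942, 0.336, 0.001], [0.336, 0.942, -0.0], [-0.001, 0.0, -1.0]]
force: [-0.4, -0.2, 0.3]
gripper_width: 0.0877
grasp_force: 0.0
```

>>> servo_tool(
  targets=[
    {"travel": [0, 0, 0], "turn": [0, 0, 0]},
    {"travel": [0, 0, 0], "turn": [0, 0, 0]},
    {"travel": [0, 0, 0], "turn": [0, 0, 0]},
    {"travel": [0, 0, 0], "turn": [0, 0, 0]},
    {"travel": [0, 0, 0], "turn": [0, 0, 0]},
    {"travel": [0, 0, 0], "turn": [0, 0, 0]},
    {"travel": [0, 0, 0], "turn": [0, 0, 0]},
    {"travel": [0, 0, 0], "turn": [0, 0, 0]},
    {"travel": [0, 0, 0], "turn": [0, 0, 0]},
    {"travel": [0, 0, 0], "turn": [0, 0, 0]},
  ],
  claw=4.2,
)

```text
time_s: 5.08
tool_pos: [0.613, 0.0722, 0.1588]
tcp_rot: [[-0.942, 0.336, 0.0], [0.336, 0.942, -0.0], [-0.0, 0.0, -1.0]]
force: [-0.7, 1.1, 1.3]
gripper_width: 0.0465
grasp_force: 30.0
```

Run:
```python
from m import *
from go import go
print(get_state()["gripper_width"],get_state()["grasp_force"],get_state()["tool_pos"])
go(405.5,-331,243); go(405.5,-331,164)
```

```text
0.04652086934884673 29.96826007962227 [0.61302665 0.0721978  0.1587635 ]
t 5.08 travel [  5.99 -44.95  -8.43] turnz 0 yaw 70.4 tilt [ 1.e-04 -0.e+00 -1.e+00] q [  0.  25.  88.  -0.  66. -70.] rows 12.0
t 5.08 travel [  5.99 -44.95  -0.53] turnz 0 yaw 70.4 tilt [ 1.e-04 -0.e+00 -1.e+00] q [  0.  25.  88.  -0.  66. -70.] rows 11.0
```

>>> servo_tool(
  targets=[
    {"travel": [0, 0, -1.5], "turn": [0, 0, 0]},
    {"travel": [0, 0, -4], "turn": [0, 0, 0]},
    {"travel": [0.2, -1.5, -6.5], "turn": [0, 0, 0]},
    {"travel": [0.6, -4.5, -8], "turn": [0, 0, 0]},
    {"travel": [1.0, -7.5, -8], "turn": [0, 0, 0]},
    {"travel": [1.4, -10.5, -8], "turn": [0, 0, 0]},
    {"travel": [1.8, -13.5, -8], "turn": [0, 0, 0]},
    {"travel": [2.2, -16.5, -8], "turn": [0, 0, 0]},
    {"travel": [2.6, -19.5, -8], "turn": [0, 0, 0]},
    {"travel": [3.0, -22.5, -8], "turn": [0, 0, 0]},
    {"travel": [3.4, -25.5, -8], "turn": [0, 0, 0]},
    {"travel": [3.8, -28.5, -8], "turn": [0, 0, 0]},
    {"travel": [4.2, -31.5, -8], "turn": [0, 0, 0]},
    {"travel": [4.6, -34.5, -8], "turn": [0, 0, 0]},
    {"travel": [5.0, -37.5, -8], "turn": [0, 0, 0]},
    {"travel": [5.4, -40.5, -8], "turn": [0, 0, 0]},
    {"travel": [5.7, -43, -8], "turn": [0, 0, 0]},
    {"travel": [5.9, -44.5, -8], "turn": [0, 0, 0]},
    {"travel": [5.9, -44.9, -8], "turn": [0, 0, 0]},
    {"travel": [5.9, -44.9, -8], "turn": [0, 0, 0]},
  ],
)

```text
time_s: 6.75
tool_pos: [0.4057, -0.3314, 0.238]
tcp_rot: [[-0.941, 0.338, -0.001], [0.338, 0.941, 0.001], [0.001, 0.001, -1.0]]
force: [0.0, 0.2, -4.1]
gripper_width: 0.0464
grasp_force: 30.0
```

Run:
```python
from m import *
from go import go
im,d,P=cloud("wrist"); cv2.imwrite("pics/w3.png",im); report("wrist",P,["blue_stand","red_stand","yellow_tray","blue_bottle"])
s=silhouettes("wrist","red_stand")
if s: q=P[s[0]["mask"]]; print(circ(q[np.isfinite(q[:,0])][:,:2]))
q=pts("wrist","blue_bottle",P,.0,.3); print(np.percentile(q,[1,50,99],0))
hsv=cv2.cvtColor(im,cv2.COLOR_BGR2HSV)
m=(cv2.inRange(hsv,(15,150,100),(32,255,255))>0)&(P[...,2]<.02); q=P[m]; print("yel",rect(q[:,:2]),len(q))
go(406,-330,163)
```

```text
wrist blue_stand 0.64 [275 159  98  48] med [ 0.381 -0.319  0.004] lo [ 0.36  -0.385  0.002] hi [ 0.426 -0.278  0.011]
wrist red_stand 0.57 [436 151  59  69] med [ 0.439 -0.118  0.004] lo [ 0.4   -0.162  0.002] hi [ 0.479 -0.073  0.011]
wrist yellow_tray 0.6 [373 267  73  38] med [ 0.579 -0.249  0.004] lo [ 0.527 -0.285  0.001] hi [ 0.615 -0.201  0.011]
wrist blue_bottle 0.95 [274 239 112 164] med [ 0.387 -0.326  0.26 ] lo [ 0.37  -0.351  0.119] hi [ 0.416 -0.301  0.278]
(array([ 438.1, -118. ]), 58.5)
[[ 0.36987669 -0.35355817  0.10530457]
 [ 0.387495   -0.32606134  0.25981319]
 [ 0.41770033 -0.29942918  0.27791588]]
yel (array([ 579.4, -253. ]), array([111.6,  50.2]), 'long axis deg', np.float32(51.5)) 1697
t 7.1 travel [ 0.08 -0.03  7.57] turnz 0 yaw 70.4 tilt [-0.e+00  1.e-04 -1.e+00] q [ -47.   13.   95.    0.   72. -117.] rows 2.0
```

View pics/w3.png

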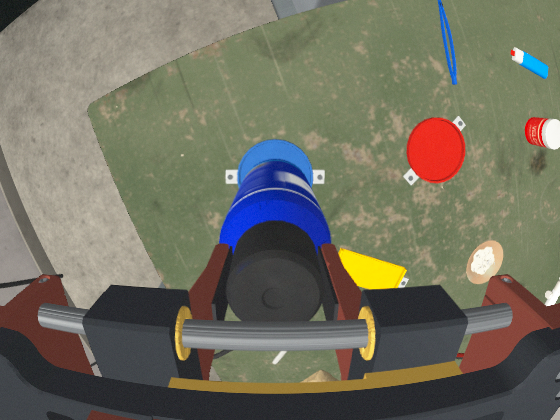

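The bottle hangs over the blue stand, whose lugs show at (232,177) and (319,177). I'll check the stand centre from the lugs.

Run:
```python
from m import *
for c in("wrist","top"):
    im,d,P=cloud(c)
    for n in ("blue_stand","red_stand"):
        s=silhouettes(c,n)
        if s:
            q=P[s[0]["mask"]]; q=q[np.isfinite(q[:,0])&(q[:,2]<.02)]; print(c,n,circ(q[:,:2]),len(q))
```

```text
wrist blue_stand (array([ 405.8, -331. ]), 62.0) 1935
wrist red_stand (array([ 439.3, -114.9]), 60.6) 3346
top blue_stand (array([ 404.8, -319.3]), 52.0) 534
top red_stand (array([ 439. , -114.9]), 56.3) 812
```

>>> servo_tool(
  targets=[
    {"travel": [0, 0, 2], "turn": [0, 0, 0]},
    {"travel": [0, 0, 4], "turn": [0, 0, 0]},
    {"travel": [0, 0, 5.5], "turn": [0, 0, 0]},
    {"travel": [0, 0, 6.5], "turn": [0, 0, 0]},
    {"travel": [0, 0, 7.1], "turn": [0, 0, 0]},
    {"travel": [0, 0, 7.4], "turn": [0, 0, 0]},
    {"travel": [0, 0, 7.5], "turn": [0, 0, 0]},
    {"travel": [0, 0, 7.6], "turn": [0, 0, 0]},
    {"travel": [0, 0, 7.6], "turn": [0, 0, 0]},
    {"travel": [0, 0, 7.6], "turn": [0, 0, 0]},
  ],
)

```text
time_s: 8.23
tool_pos: [0.4068, -0.3313, 0.1633]
tcp_rot: [[-0.942, 0.336, 0.001], [0.336, 0.942, -0.001], [-0.001, -0.001, -1.0]]
force: [-0.4, 1.0, -3.3]
gripper_width: 0.0465
grasp_force: 30.0
```

>>> servo_tool(
  targets=[
    {"travel": [0, 0, 0.05], "turn": [0, 0, 0]},
    {"travel": [0, 0, 0.1], "turn": [0, 0, 0]},
    {"travel": [0, 0, 0.1], "turn": [0, 0, 0]},
    {"travel": [0, 0, 0.1], "turn": [0, 0, 0]},
  ],
)

```text
time_s: 8.57
tool_pos: [0.407, -0.3313, 0.1628]
tcp_rot: [[-0.942, 0.336, 0.001], [0.336, 0.942, -0.001], [-0.002, -0.001, -1.0]]
force: [-0.7, 0.8, 6.4]
gripper_width: 0.0464
grasp_force: 30.0
```

Contact is made. I'll release, rise, and then head for the lighter.

>>> servo_tool(
  targets=[
    {"travel": [0, 0, 0], "turn": [0, 0, 0]},
    {"travel": [0, 0, 0], "turn": [0, 0, 0]},
    {"travel": [0, 0, 0], "turn": [0, 0, 0]},
    {"travel": [0, 0, 0], "turn": [0, 0, 0]},
    {"travel": [0, 0, 0], "turn": [0, 0, 0]},
    {"travel": [0, 0, 0], "turn": [0, 0, 0]},
    {"travel": [0, 0, -2], "turn": [0, 0, 0]},
    {"travel": [0, 0, -5], "turn": [0, 0, 0]},
    {"travel": [0, 0, -8], "turn": [0, 0, 0]},
    {"travel": [0, 0, -10], "turn": [0, 0, 0]},
    {"travel": [0, 0, -10], "turn": [0, 0, 0]},
  ],
  claw=8.0,
)

```text
time_s: 9.48
tool_pos: [0.4084, -0.333, 0.2662]
tcp_rot: [[-0.942, 0.336, 0.006], [0.336, 0.942, -0.006], [-0.007, -0.004, -1.0]]
force: [1.3, -0.3, 0.1]
gripper_width: 0.0797
grasp_force: 0.0
```

Run:
```python
from m import *
from go import go
im,d,P=cloud("wrist")
q=pts("wrist","blue_bottle",P,.19,.21); print("cap",circ(q[:,:2]),q[:,2].mean())
go(562,221.5,150,86.5)
```

```text
cap (array([ 405.6, -331.9]), 22.9) 0.2007428511360376
t 9.58 travel [ 3.97 57.28 11.15] turnz -16.1 yaw 70.4 tilt [ 0.0011 -0.0013 -1.    ] q [ -47.   12.   93.   -0.   75. -117.] rows 15.0
```

>>> servo_tool(
  targets=[
    {"travel": [4, 57.3, 0], "turn": [0, 0, -7]},
    {"travel": [4, 57.3, 0], "turn": [0, 0, -14]},
    {"travel": [4, 57.3, 0], "turn": [0, 0, -16]},
    {"travel": [4, 57.3, 0], "turn": [0, 0, -16]},
    {"travel": [4, 57.3, 0], "turn": [0, 0, -16]},
    {"travel": [4, 57.3, 0], "turn": [0, 0, -16]},
    {"travel": [4, 57.3, 0], "turn": [0, 0, -16]},
    {"travel": [4, 57.3, 0], "turn": [0, 0, -16]},
    {"travel": [4, 57.3, 0], "turn": [0, 0, -16]},
    {"travel": [4, 57.3, 0], "turn": [0, 0, -16]},
    {"travel": [4, 57.3, 0], "turn": [0, 0, -16]},
    {"travel": [4, 57.3, 0], "turn": [0, 0, -16]},
    {"travel": [4, 57.3, 11], "turn": [0, 0, -16]},
    {"travel": [4, 57.3, 11], "turn": [0, 0, -16]},
    {"travel": [4, 57.3, 11], "turn": [0, 0, -16]},
    {"travel": [4, 57.3, 11], "turn": [0, 0, -16]},
    {"travel": [4, 57.3, 11], "turn": [0, 0, -16]},
    {"travel": [4, 57.3, 11], "turn": [0, 0, -16]},
  ],
  claw=5.0,
)

```text
time_s: 11.08
tool_pos: [0.5605, 0.2215, 0.1508]
tcp_rot: [[-0.998, 0.063, -0.003], [0.063, 0.998, -0.001], [0.003, -0.002, -1.0]]
force: [-0.0, -0.2, 1.0]
gripper_width: 0.0497
grasp_force: 0.0
```

Run:
```python
from m import *
from go import go
im,d,P=cloud("wrist"); cv2.imwrite("pics/w4.png",im)
for s in silhouettes("wrist","lighter"):
    q=P[s["mask"]]; q=q[(q[:,2]>.004)&(q[:,2]<.02)]
    if len(q)>20: print(s["confidence"],rect(q[:,:2]),len(q))
q=pts("wrist","butane_torch",P,.1,.14); print("torch",rect(q[:,:2]) if len(q) else 0)
q=pts("wrist","butane_torch",P,.0,.02); print("foot",circ(q[:,:2]) if len(q) else 0)
go(562,221.5,4)
```

```text
0.75 (array([563.7, 221.6]), array([23.5, 79.2]), 'long axis deg', np.float32(176.8)) 1748
0.61 (array([356. ,  89.1]), array([81.1, 23.6]), 'long axis deg', np.float32(59.7)) 1247
torch (array([415.3, 245.7]), array([13.2,  7.7]), 'long axis deg', np.float32(76.6))
foot (array([378.5, 278.7]), 30.2)
t 11.28 travel [ 0.09  0.   14.96] turnz 0 yaw 86.3 tilt [ 3.e-03  5.e-04 -1.e+00] q [ 15.  25.  91.  -0.  65. -71.] rows 4.0
```

View pics/w4.png

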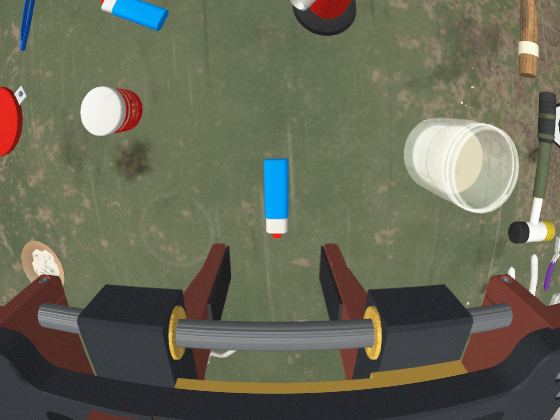

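The lighter is centred between the fingers at (276,197), and the jar at (462,165) is clear. I'll descend and grip.

>>> servo_tool(
  targets=[
    {"travel": [0, 0, 4], "turn": [0, 0, 0]},
    {"travel": [0, 0, 8], "turn": [0, 0, 0]},
    {"travel": [0, 0, 11], "turn": [0, 0, 0]},
    {"travel": [0, 0, 13.3], "turn": [0, 0, 0]},
    {"travel": [0, 0, 14.4], "turn": [0, 0, 0]},
    {"travel": [0, 0, 14.9], "turn": [0, 0, 0]},
    {"travel": [0, 0, 14.9], "turn": [0, 0, 0]},
    {"travel": [0, 0, 14.9], "turn": [0, 0, 0]},
  ],
)

```text
time_s: 11.95
tool_pos: [0.5627, 0.2223, 0.0042]
tcp_rot: [[-0.998, 0.064, 0.002], [0.064, 0.998, 0.001], [-0.002, 0.001, -1.0]]
force: [0.7, -0.4, -0.2]
gripper_width: 0.0503
grasp_force: 0.0
```

>>> servo_tool(
  targets=[
    {"travel": [0, 0, 0], "turn": [0, 0, 0]},
    {"travel": [0, 0, 0], "turn": [0, 0, 0]},
    {"travel": [0, 0, 0], "turn": [0, 0, 0]},
    {"travel": [0, 0, 0], "turn": [0, 0, 0]},
    {"travel": [0, 0, 0], "turn": [0, 0, 0]},
    {"travel": [0, 0, 0], "turn": [0, 0, 0]},
    {"travel": [0, 0, 0], "turn": [0, 0, 0]},
    {"travel": [0, 0, 0], "turn": [0, 0, 0]},
  ],
  claw=2.0,
)

```text
time_s: 12.62
tool_pos: [0.5617, 0.2224, 0.0033]
tcp_rot: [[-0.998, 0.063, 0.001], [0.063, 0.998, 0.0], [-0.001, 0.0, -1.0]]
force: [-0.4, 0.5, 5.2]
gripper_width: 0.0233
grasp_force: 30.0
```

Run:
```python
from m import *
from go import go
im,d,P=cloud("top")
s=silhouettes("top","yellow_tray")[0]["mask"]; q=P[s]; q=q[np.isfinite(q[:,0])]; print(rect(q[:,:2]))
go(578,-252,100,141.5)
```

```text
(array([ 578.6, -252.7]), array([130.6,  47.5]), 'long axis deg', np.float32(52.5))
t 12.72 travel [ -4.64 -47.24  -9.68] turnz -55.1 yaw 86.4 tilt [ 7.e-04  1.e-04 -1.e+00] q [ 15.  36.  97.  -0.  47. -71.] rows 12.0
```

>>> servo_tool(
  targets=[
    {"travel": [0, 0, -2], "turn": [0, 0, 0]},
    {"travel": [0, 0, -6], "turn": [0, 0, 7]},
    {"travel": [-0.2, -2, -9.7], "turn": [0, 0, 14]},
    {"travel": [-0.5, -5, -9.7], "turn": [0, 0, 21]},
    {"travel": [-0.8, -8, -9.7], "turn": [0, 0, 28]},
    {"travel": [-1.1, -11, -9.7], "turn": [0, 0, 35]},
    {"travel": [-1.4, -14, -9.7], "turn": [0, 0, 42]},
    {"travel": [-1.7, -17, -9.7], "turn": [0, 0, 49]},
    {"travel": [-2.0, -20, -9.7], "turn": [0, 0, 56]},
    {"travel": [-2.3, -23, -9.7], "turn": [0, 0, 63]},
    {"travel": [-2.6, -26, -9.7], "turn": [0, 0, 70]},
    {"travel": [-2.9, -29, -9.7], "turn": [0, 0, 77]},
    {"travel": [-3.2, -32, -9.7], "turn": [0, 0, 84]},
    {"travel": [-3.5, -35, -9.7], "turn": [0, 0, 91]},
    {"travel": [-3.8, -38, -9.7], "turn": [0, 0, 98]},
    {"travel": [-4.1, -41, -9.7], "turn": [0, 0, 105]},
    {"travel": [-4.4, -44, -9.7], "turn": [0, 0, 112]},
    {"travel": [-4.8, -46.5, -9.7], "turn": [0, 0, 119]},
    {"travel": [-4.8, -47.1, -9.7], "turn": [0, 0, 124.3]},
    {"travel": [-4.8, -47.1, -9.7], "turn": [0, 0, 124.3]},
  ],
)

```text
time_s: 14.38
tool_pos: [0.5793, -0.2533, 0.0994]
tcp_rot: [[0.619, 0.785, 0.0], [0.785, -0.619, -0.001], [-0.0, 0.001, -1.0]]
force: [-0.4, 0.7, -1.3]
gripper_width: 0.0232
grasp_force: 30.0
```

Run:
```python
from m import *
from go import go
im,d,P=cloud("wrist"); cv2.imwrite("pics/w5.png",im)
hsv=cv2.cvtColor(im,cv2.COLOR_BGR2HSV)
m=(cv2.inRange(hsv,(15,150,100),(32,255,255))>0)&(P[...,2]<.02); q=P[m]; print("yel",rect(q[:,:2]),len(q))
for s in silhouettes("wrist","lighter"):
    q=P[s["mask"]]; q=q[np.isfinite(q[:,0])]
    if len(q)>20: print(s["confidence"],rect(q[:,:2]),len(q),q[:,2].mean())
go(579.4,-250.7,8,-37.9)
```

```text
yel (array([ 583.9, -246.1]), array([86.2, 49.3]), 'long axis deg', np.float32(52.2)) 3315
0.68 (array([ 555.3, -283.9]), array([153.5,  39.6]), 'long axis deg', np.float32(52.6)) 5550 0.10486186659786251
t 14.48 travel [0.02 0.07 9.13] turnz 0.1 yaw -37.8 tilt [-1.e-03  8.e-04 -1.e+00] q [-30.  30.  90.   0.  60.   8.] rows 3.0
```

View pics/w5.png

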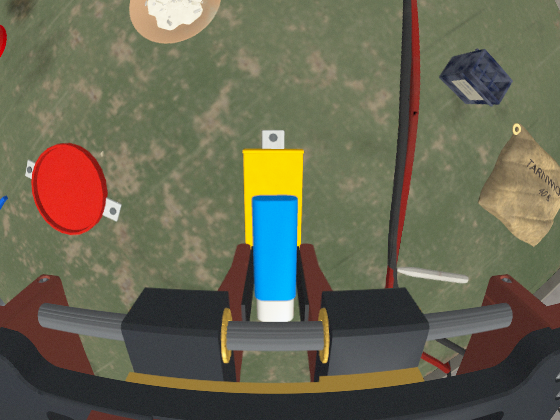

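The lighter lines up over the tray (tray centre column 273, lighter 275, same direction). I'll set it down.

>>> servo_tool(
  targets=[
    {"travel": [0, 0.05, 3.5], "turn": [0, 0, 0]},
    {"travel": [0, 0.05, 6.5], "turn": [0, 0, 0]},
    {"travel": [0, 0.05, 8], "turn": [0, 0, 0]},
    {"travel": [0, 0.05, 8.8], "turn": [0, 0, 0]},
    {"travel": [0, 0.05, 9.1], "turn": [0, 0, 0]},
    {"travel": [0, 0.05, 9.15], "turn": [0, 0, 0]},
    {"travel": [0, 0.05, 9.2], "turn": [0, 0, 0]},
    {"travel": [0, 0.05, 9.2], "turn": [0, 0, 0]},
    {"travel": [0, 0.05, 9.2], "turn": [0, 0, 0]},
  ],
)

```text
time_s: 15.23
tool_pos: [0.5806, -0.2516, 0.0088]
tcp_rot: [[0.614, 0.789, 0.002], [0.789, -0.614, -0.001], [0.0, 0.002, -1.0]]
force: [0.3, 0.8, 0.3]
gripper_width: 0.023
grasp_force: 30.0
```

>>> servo_tool(
  targets=[
    {"travel": [0, 0, 0.05], "turn": [0, 0, 0]},
    {"travel": [0, 0, 0.1], "turn": [0, 0, 0]},
    {"travel": [0, 0, 0.1], "turn": [0, 0, 0]},
    {"travel": [0, 0, 0.1], "turn": [0, 0, 0]},
  ],
)

```text
time_s: 15.57
tool_pos: [0.5802, -0.2515, 0.0073]
tcp_rot: [[0.615, 0.789, 0.001], [0.789, -0.615, -0.001], [0.0, 0.001, -1.0]]
force: [-0.5, 0.7, 4.6]
gripper_width: 0.0229
grasp_force: 30.0
```

>>> servo_tool(
  targets=[
    {"travel": [0, 0, 0], "turn": [0, 0, 0]},
    {"travel": [0, 0, 0], "turn": [0, 0, 0]},
    {"travel": [0, 0, 0], "turn": [0, 0, 0]},
    {"travel": [0, 0, 0], "turn": [0, 0, 0]},
    {"travel": [0, 0, 0], "turn": [0, 0, 0]},
    {"travel": [0, 0, -2], "turn": [0, 0, 0]},
    {"travel": [0, 0, -6], "turn": [0, 0, 0]},
    {"travel": [0, 0, -10], "turn": [0, 0, 0]},
    {"travel": [0, 0, -14], "turn": [0, 0, 0]},
    {"travel": [0, 0, -18], "turn": [0, 0, 0]},
    {"travel": [0, 0, -20], "turn": [0, 0, 0]},
    {"travel": [0, 0, -20], "turn": [0, 0, 0]},
  ],
  claw=5.0,
)

```text
time_s: 16.57
tool_pos: [0.5829, -0.2529, 0.2129]
tcp_rot: [[0.615, 0.789, 0.009], [0.789, -0.615, -0.005], [0.001, 0.01, -1.0]]
force: [0.8, -0.4, 0.2]
gripper_width: 0.0498
grasp_force: 0.0
```

Run:
```python
from m import *
from go import go
im,d,P=cloud("wrist"); cv2.imwrite("pics/w6.png",im)
hsv=cv2.cvtColor(im,cv2.COLOR_BGR2HSV)
m=(cv2.inRange(hsv,(15,150,100),(32,255,255))>0)&(P[...,2]<.02); q=P[m]; print("yel",rect(q[:,:2]),len(q))
for s in silhouettes("wrist","lighter"):
    q=P[s["mask"]]; q=q[q[:,2]>.01]
    if len(q)>20: print(s["confidence"],rect(q[:,:2]),len(q),q[:,2].mean())
for y in (50,-130): go(378,277.5,220,y)
```

```text
yel (array([ 576.9, -254.6]), array([108.9,  48.8]), 'long axis deg', np.float32(51.9)) 2343
0.79 (array([362.3,  87.7]), array([71.5, 17.2]), 'long axis deg', np.float32(51.8)) 248 0.011408022091115005
0.74 (array([ 579. , -253.3]), array([79.3, 23.2]), 'long axis deg', np.float32(52.2)) 1299 0.014976457614899241
0.7 (array([ 489.3, -295.9]), array([170. ,  13.5]), 'long axis deg', np.float32(41.1)) 587 0.11076722292466248
t 16.67 travel [ 29.29 -48.45  -1.35] turnz -87.9 yaw -37.9 tilt [ 0.0014 -0.001  -1.    ] q [-30.  24.  83.  -0.  73.   8.] rows 14.0
t 16.67 travel [ 29.29 -48.45  -1.35] turnz -87.9 yaw -37.9 tilt [ 0.0014 -0.001  -1.    ] q [-30.  24.  83.  -0.  73.   8.] rows 14.0
```

The lighter is placed about 2.5 mm from the tray centre and aligned. Now the torch.

>>> servo_tool(
  targets=[
    {"travel": [29.3, -48.4, -1.4], "turn": [0, 0, -7]},
    {"travel": [29.3, -48.4, -1.4], "turn": [0, 0, -14]},
    {"travel": [29.3, -48.4, -1.4], "turn": [0, 0, -21]},
    {"travel": [29.3, -48.4, -1.4], "turn": [0, 0, -28]},
    {"travel": [29.3, -48.4, -1.4], "turn": [0, 0, -35]},
    {"travel": [29.3, -48.4, -1.4], "turn": [0, 0, -42]},
    {"travel": [29.3, -48.4, -1.4], "turn": [0, 0, -49]},
    {"travel": [29.3, -48.4, -1.4], "turn": [0, 0, -56]},
    {"travel": [29.3, -48.4, -1.4], "turn": [0, 0, -63]},
    {"travel": [29.3, -48.4, -1.4], "turn": [0, 0, -70]},
    {"travel": [29.3, -48.4, -1.4], "turn": [0, 0, -77]},
    {"travel": [29.3, -48.4, -1.4], "turn": [0, 0, -84]},
    {"travel": [29.3, -48.4, -1.4], "turn": [0, 0, -88]},
    {"travel": [29.3, -48.4, -1.4], "turn": [0, 0, -88]},
    {"travel": [29.3, -48.4, -1.4], "turn": [0, 0, -88]},
    {"travel": [29.3, -48.4, -1.4], "turn": [0, 0, -88]},
    {"travel": [29.3, -48.4, -1.4], "turn": [0, 0, -88]},
    {"travel": [29.3, -48.4, -1.4], "turn": [0, 0, -88]},
  ],
)

```text
time_s: 18.17
tool_pos: [0.3781, 0.2761, 0.2197]
tcp_rot: [[-0.766, 0.643, -0.002], [0.643, 0.766, -0.002], [0.0, -0.002, -1.0]]
force: [0.0, -0.6, 0.7]
gripper_width: 0.0498
grasp_force: 0.0
```

Run:
```python
from m import *
from go import go
im,d,P=cloud("wrist"); cv2.imwrite("pics/w7.png",im)
for s in silhouettes("wrist","butane_torch")[:1]:
    q=P[s["mask"]]; h=q[(q[:,2]>.122)&(q[:,2]<.14)]; print("head top",rect(h[:,:2]),len(h)); h=q[(q[:,2]>.095)&(q[:,2]<.14)]; print("head+nozzle",rect(h[:,:2]),len(h))
    f=q[(q[:,2]>.003)&(q[:,2]<.02)]; print("foot",circ(f[:,:2]),len(f))
go(378,277.5,93,50)
```

```text
head top (array([390.3, 266.2]), array([23.9, 67.1]), 'long axis deg', np.float32(138.5)) 1564
head+nozzle (array([389.4, 266.7]), array([24. , 69.3]), 'long axis deg', np.float32(136.7)) 1886
foot (array([375.5, 279.9]), 30.7) 979
t 18.27 travel [ 0.12  0.08 12.72] turnz -0.1 yaw 49.9 tilt [-8.e-04 -8.e-04 -1.e+00] q [ 28.  10. 102.  -0.  68. -22.] rows 4.0
```

View pics/w7.png

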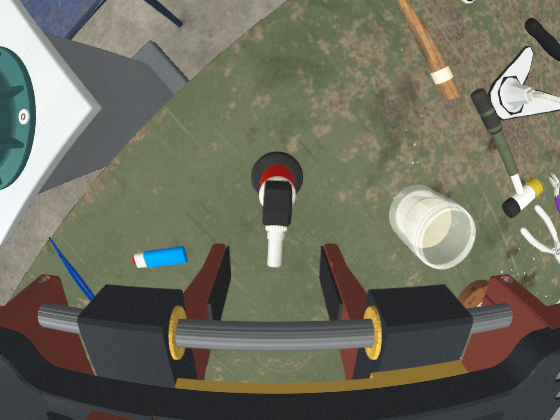

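The torch is upright at (275,185), its nozzle pointing down the image to (274,262). It is about 2° off the finger frame. The jar at (433,225) and the decoy lighter are clear.

>>> servo_tool(
  targets=[
    {"travel": [0.24, 0.07, 3], "turn": [0, 0, 1.8]},
    {"travel": [0.24, 0.07, 6.5], "turn": [0, 0, 1.8]},
    {"travel": [0.24, 0.07, 9.5], "turn": [0, 0, 1.8]},
    {"travel": [0.24, 0.07, 11.7], "turn": [0, 0, 1.8]},
    {"travel": [0.24, 0.07, 12.5], "turn": [0, 0, 1.8]},
    {"travel": [0.24, 0.07, 12.7], "turn": [0, 0, 1.8]},
    {"travel": [0.24, 0.07, 12.7], "turn": [0, 0, 1.8]},
    {"travel": [0.24, 0.07, 12.7], "turn": [0, 0, 1.8]},
  ],
)

```text
time_s: 18.93
tool_pos: [0.378, 0.2798, 0.0948]
tcp_rot: [[-0.746, 0.666, 0.002], [0.666, 0.746, 0.001], [-0.001, 0.002, -1.0]]
force: [0.4, 0.1, -0.1]
gripper_width: 0.0498
grasp_force: 0.0
```

>>> servo_tool(
  targets=[
    {"travel": [0, 0, 0], "turn": [0, 0, 0]},
    {"travel": [0, 0, 0], "turn": [0, 0, 0]},
    {"travel": [0, 0, 0], "turn": [0, 0, 0]},
    {"travel": [0, 0, 0], "turn": [0, 0, 0]},
    {"travel": [0, 0, 0], "turn": [0, 0, 0]},
    {"travel": [0, 0, 0], "turn": [0, 0, 0]},
    {"travel": [0, 0, 0], "turn": [0, 0, 0]},
    {"travel": [0, 0, 0], "turn": [0, 0, 0]},
  ],
  claw=2.0,
)

```text
time_s: 19.6
tool_pos: [0.3772, 0.2797, 0.0942]
tcp_rot: [[-0.746, 0.666, 0.001], [0.666, 0.746, 0.0], [-0.0, 0.001, -1.0]]
force: [-0.6, -0.6, 6.3]
gripper_width: 0.024
grasp_force: 29.9
```

Run:
```python
from go import *
print(get_state()["gripper_width"],get_state()["tool_pos"])
go(439,-115,180); go(439,-115,97)
```

```text
0.023980183688545195 [0.37718022 0.27973248 0.09416373]
t 19.6 travel [-30.89 -25.34  -8.59] turnz 0 yaw 48.3 tilt [ 9.e-04  3.e-04 -1.e+00] q [ 28.  20. 111.  -0.  50. -20.] rows 10.0
t 19.6 travel [-30.89 -25.34  -0.29] turnz 0 yaw 48.3 tilt [ 9.e-04  3.e-04 -1.e+00] q [ 28.  20. 111.  -0.  50. -20.] rows 10.0
```

>>> servo_tool(
  targets=[
    {"travel": [0, 0, -1.5], "turn": [0, 0, 0]},
    {"travel": [0, 0, -4.5], "turn": [0, 0, 0]},
    {"travel": [-0.8, -0.6, -7.5], "turn": [0, 0, 0]},
    {"travel": [-2.8, -2.3, -8.6], "turn": [0, 0, 0]},
    {"travel": [-5, -4.1, -8.6], "turn": [0, 0, 0]},
    {"travel": [-7.2, -5.9, -8.6], "turn": [0, 0, 0]},
    {"travel": [-9.4, -7.7, -8.6], "turn": [0, 0, 0]},
    {"travel": [-11.6, -9.5, -8.6], "turn": [0, 0, 0]},
    {"travel": [-13.8, -11.3, -8.6], "turn": [0, 0, 0]},
    {"travel": [-16, -13.1, -8.6], "turn": [0, 0, 0]},
    {"travel": [-18.2, -14.9, -8.6], "turn": [0, 0, 0]},
    {"travel": [-20.4, -16.7, -8.6], "turn": [0, 0, 0]},
    {"travel": [-22.6, -18.5, -8.6], "turn": [0, 0, 0]},
    {"travel": [-24.8, -20.3, -8.6], "turn": [0, 0, 0]},
    {"travel": [-27, -22.2, -8.6], "turn": [0, 0, 0]},
    {"travel": [-29, -23.8, -8.6], "turn": [0, 0, 0]},
    {"travel": [-30.3, -24.9, -8.6], "turn": [0, 0, 0]},
    {"travel": [-30.9, -25.3, -8.6], "turn": [0, 0, 0]},
    {"travel": [-30.9, -25.3, -8.6], "turn": [0, 0, 0]},
    {"travel": [-30.9, -25.3, -8.6], "turn": [0, 0, 0]},
  ],
)

```text
time_s: 21.27
tool_pos: [0.4383, -0.1143, 0.1792]
tcp_rot: [[-0.746, 0.666, -0.001], [0.666, 0.746, 0.001], [0.002, -0.0, -1.0]]
force: [-0.3, 0.7, -3.0]
gripper_width: 0.0238
grasp_force: 29.9
```

Run:
```python
from m import *
from go import go
im,d,P=cloud("wrist"); cv2.imwrite("pics/w8.png",im)
s=silhouettes("wrist","red_stand")
if s:
    q=P[s[0]["mask"]]; q=q[np.isfinite(q[:,0])&(q[:,2]<.02)]; print(circ(q[:,:2]),len(q))
q=P[silhouettes("wrist","butane_torch")[0]["mask"]]; f=q[(q[:,2]>.07)&(q[:,2]<.11)]; print(circ(f[:,:2]),len(f))
go(440,-115,98.3)
```

```text
(array([ 429.3, -107.6]), 47.9) 2222
(array([ 436.2, -113.9]), 30.8) 2212
t 21.42 travel [-0.23  0.01  8.11] turnz 0 yaw 48.3 tilt [-1.e-03  7.e-04 -1.e+00] q [-23.  11. 107.   0.  62. -72.] rows 2.0
```

View pics/w8.png

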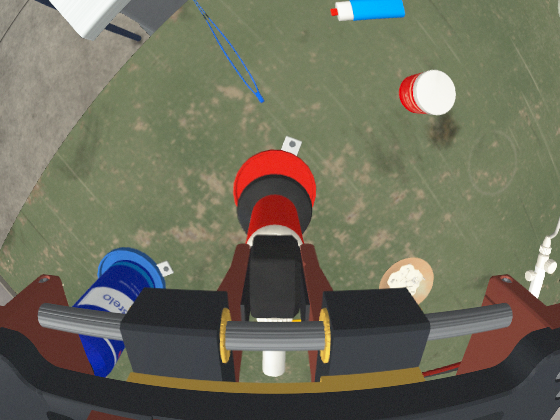

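The torch foot, at (275,205), is over the red stand but needs a shift of about 3 mm. The bottle stands in the blue stand at lower left, clear of the gripper.

>>> servo_tool(
  targets=[
    {"travel": [-0.28, 0.1, 2], "turn": [0, 0, 0]},
    {"travel": [-0.28, 0.1, 4.5], "turn": [0, 0, 0]},
    {"travel": [-0.28, 0.1, 6.3], "turn": [0, 0, 0]},
    {"travel": [-0.28, 0.1, 7.3], "turn": [0, 0, 0]},
    {"travel": [-0.28, 0.1, 7.8], "turn": [0, 0, 0]},
    {"travel": [-0.28, 0.1, 8.0], "turn": [0, 0, 0]},
    {"travel": [-0.28, 0.1, 8.1], "turn": [0, 0, 0]},
    {"travel": [-0.28, 0.1, 8.1], "turn": [0, 0, 0]},
    {"travel": [-0.28, 0.1, 8.1], "turn": [0, 0, 0]},
  ],
)

```text
time_s: 22.17
tool_pos: [0.4423, -0.1162, 0.0994]
tcp_rot: [[-0.746, 0.666, 0.001], [0.666, 0.746, -0.001], [-0.001, 0.0, -1.0]]
force: [0.8, -0.4, -3.5]
gripper_width: 0.0237
grasp_force: 29.9
```

>>> servo_tool(
  targets=[
    {"travel": [0, 0, 0.05], "turn": [0, 0, 0]},
    {"travel": [0, 0, 0.1], "turn": [0, 0, 0]},
    {"travel": [0, 0, 0.13], "turn": [0, 0, 0]},
    {"travel": [0, 0, 0.13], "turn": [0, 0, 0]},
    {"travel": [0, 0, 0.13], "turn": [0, 0, 0]},
  ],
)

```text
time_s: 22.58
tool_pos: [0.4421, -0.1164, 0.0982]
tcp_rot: [[-0.746, 0.666, 0.001], [0.666, 0.746, -0.001], [-0.001, 0.0, -1.0]]
force: [-2.6, 0.1, 4.5]
gripper_width: 0.0238
grasp_force: 29.9
```

>>> servo_tool(
  targets=[
    {"travel": [0, 0, 0], "turn": [0, 0, 0]},
    {"travel": [0, 0, 0], "turn": [0, 0, 0]},
    {"travel": [0, 0, 0], "turn": [0, 0, 0]},
    {"travel": [0, 0, 0], "turn": [0, 0, 0]},
    {"travel": [0, 0, 0], "turn": [0, 0, 0]},
    {"travel": [0, 0, 0], "turn": [0, 0, 0]},
    {"travel": [0, 0, -2], "turn": [0, 0, 0]},
    {"travel": [0, 0, -5], "turn": [0, 0, 0]},
    {"travel": [0, 0, -9], "turn": [0, 0, 0]},
    {"travel": [0, 0, -13], "turn": [0, 0, 0]},
    {"travel": [0, 0, -15], "turn": [0, 0, 0]},
    {"travel": [0, 0, -15], "turn": [0, 0, 0]},
    {"travel": [0, 0, -15], "turn": [0, 0, 0]},
  ],
  claw=5.0,
)

```text
time_s: 23.67
tool_pos: [0.4424, -0.1164, 0.2484]
tcp_rot: [[-0.746, 0.666, 0.003], [0.666, 0.746, -0.001], [-0.003, 0.001, -1.0]]
force: [-0.4, 0.2, -0.2]
gripper_width: 0.0497
grasp_force: 0.0
```

Run:
```python
from m import *
im,d,P=cloud("wrist"); cv2.imwrite("pics/w9.png",im)
for s in silhouettes("wrist","butane_torch")[:1]:
    q=P[s["mask"]]; h=q[(q[:,2]>.122)&(q[:,2]<.14)]; print("head top",rect(h[:,:2]),h[:,2].max())
    f=q[(q[:,2]>.012)&(q[:,2]<.022)]; print("foot",circ(f[:,:2]),len(f))
im,d,P=cloud("scene"); cv2.imwrite("pics/scene9.png",im)
im,d,P=cloud("top"); report("top",P)
```

```text
head top (array([ 455.1, -129.3]), array([23.7, 67.6]), 'long axis deg', np.float32(137.8)) 0.13646688159647719
foot (array([ 440.4, -116.2]), 29.3) 744
top butane_torch 0.45 [338 233  19  16] med [ 0.43  -0.1    0.017] lo [ 0.411 -0.132  0.006] hi [ 0.458 -0.085  0.128]
top lighter 0.65 [265 259  27  20] med [0.359 0.09  0.01 ] lo [ 0.336  0.06  -0.001] hi [0.381 0.121 0.015]
top lighter 0.59 [384 177  12   8] med [ 0.595 -0.229  0.014] lo [ 0.506 -0.247  0.007] hi [ 0.608 -0.078  0.627]
top lighter 0.23 [153 197  35  29] med [0.524 0.391 0.05 ] lo [0.49  0.354 0.018] hi [0.556 0.424 0.101]
top water_jar 0.6 [152 197  40  33] med [0.524 0.39  0.05 ] lo [0.489 0.354 0.006] hi [0.557 0.424 0.101]
top red_tin 0.56 [272 222  18  16] med [0.461 0.072 0.05 ] lo [ 0.439  0.053 -0.   ] hi [0.482 0.093 0.054]
top solder_dish 0.93 [325 164  25  21] med [ 0.629 -0.072  0.018] lo [ 0.598 -0.102  0.012] hi [ 0.659 -0.041  0.025]
top solder_dish 0.74 [152 197  36  33] med [0.524 0.391 0.051] lo [0.49  0.354 0.012] hi [0.557 0.424 0.101]
top red_stand 0.7 [336 233  34  28] med [ 0.416 -0.086  0.004] lo [ 0.4   -0.145 -0.001] hi [ 0.466 -0.064  0.012]
top yellow_tray 0.7 [386 175  37  22] med [ 0.605 -0.215  0.004] lo [ 0.577 -0.261 -0.002] hi [ 0.622 -0.201  0.011]
```

View pics/w9.png

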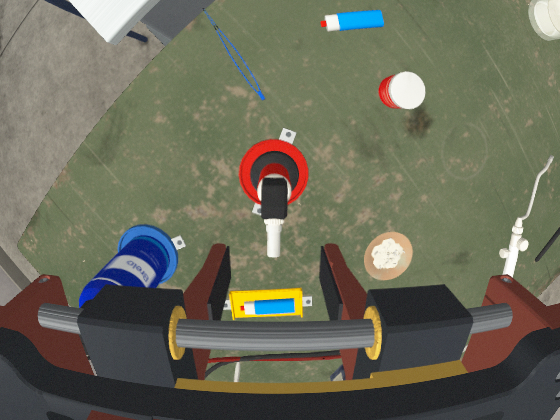

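View pics/scene9.png

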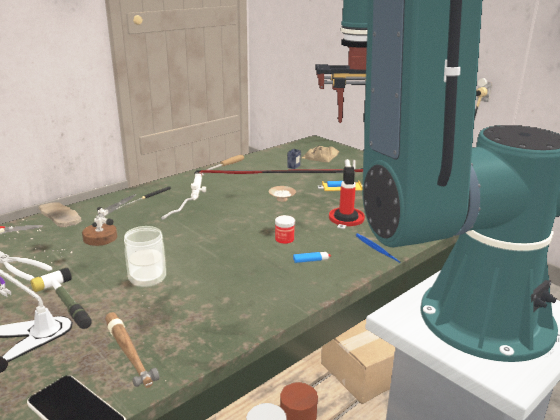

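The wrist picture shows the torch upright in the red stand at (275,172), the bottle in the blue stand at (148,255), and the lighter in the yellow tray at (268,304). The jar, tin and dish are where they started, and the gripper is clear of everything.

```bash
python3 -c "
from rig import *
print(close_job())"
```

```text
the job is handed in; nothing more can be done
None
```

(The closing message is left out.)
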